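# Clamp the amplifier module with the ball-knob bench clamp

### The job

Put the amplifier module flat and lengthwise on the bed of the open blue bench clamp, midway across it, without dropping it. Then turn the smooth red ball knob clockwise (seen from above) until the moving jaw has pushed the module up against the sprung facing of the back jaw and holds it with about 14 N; feel for it, as the facing is set differently each time: 9 to 20 N will do in the end, and more than 24 N, even for a moment, cracks it. Let go of everything and leave the mug, the spool and the screwdriver where they are.

Things in the scene. Friction and masses are not known exactly. Their poses are not given: they have to be found in the camera images.
- module: Loose amplifier module, 0.35 kg: aluminium chassis with a green circuit board, 80 (x, lengthwise) x 60 (y) x 28 mm high, with a black finned heat sink on its middle; low parts beside that are 10 mm high. Origin: centre of the underside; z up. Either way round is fine.
- heatsink (a point): Centre of the black finned heat sink on the module, 45 mm above the module's underside; axes as the module's. It is 44 (x) x 30 (y) mm and rises from 28 to 62 mm above the underside: grip it across its 30 mm (y).
- vise: Blue bench clamp fixed to the bench, base plate 275 x 90 x 20 mm. Origin: on the bench under the clamp; x runs from the back jaw to the ball knob, z up. The bed is the plate's top, z = 20 mm. Back jaw: steel wall, 70 mm wide, top at z = 46, face at x = -115 mm. The moving jaw closes towards -x. The knob's gear housing covers x = 70 to 130, y = -30 to 30, up to z = 55 mm.
- bed (a point): Point on the bed's top surface, midway across (x = -45, z = 20 mm in the clamp's frame; axes as the clamp's). The back jaw carries a sprung black facing, 50 x 22 mm, on brass pins: its free face lies at x = -100 to -90 mm, preset differently each time and not measured. It gives 8 N per mm, up to 7 mm. The closing jaw pushes the module along the bed and squares it up.
- jaw: The moving jaw, steel, 60 mm wide, 26 mm high, with a black rubber facing 50 x 22 mm. Origin: centre of its facing, which looks to the clamp's -x, 14 mm above the bed; axes as the clamp's. It starts at x = 0 to 8 mm in the clamp's frame and can close to x = -27 mm.
- ball (a point): Centre of the smooth red ball knob, 48 mm across, 105 mm above the bench, on its upright axis; 14 mm stem below, 50 mm of free height from the ball's centre down to the housing. Slippery (friction about 0.35): it turns only with the pads centred on it, reaching to or past its widest part, gripping with 25 N or more, else it slips in the fingers.
- gearbox (a point): Where the knob's stem enters the gear housing, 50 mm below the ball's centre. Rack and pinion: clockwise from above closes the jaw, 10 mm per rad, 3.5 rad from end to end; about 80 N per rad once the module is against the sprung facing. Turning takes 0.2 N m of friction plus 0.01 N m per N of clamping; the friction keeps the knob, and so the clamping force, where it is left.
- mug: Blue ceramic mug, 76 mm across, 90 mm high, bystander. Origin: centre of the underside.
- spool: White spool, 60 mm across, 52 mm high, standing upright, bystander. Origin: centre of the underside.
- screwdriver: Red-handled screwdriver, 200 mm long, lying on the bench, bystander. Origin: under its middle.

How it is judged:
By the outcome, as a careful person would: the job done as asked, in the order asked, and still so for the second after the job is handed in, with the robot touching nothing.
It also fails if it takes over 70 s, if anything falls off the work surface, if the arm or the gripper's body presses on something with over 40 N, if the wrist force passes 120 N, or if a joint passes its speed limit or range.

### The arm

A 7-joint arm with a two-finger parallel gripper is mounted at the origin on the work surface. World frame = base frame: x ahead of the robot, y to its left, z up, the work surface at z = 0. Lengths are in m, angles in rad, forces in N, time in s.
With the tool pointing down it reaches from about 0.35 to 0.9 m from the base axis. Payload 8.1 kg.
Tool frame: the origin (TCP) lies on the front face of the gripper's body, between the roots of the fingers; the fingertips stand 66 mm ahead of it and the grasp point (between the pads) lies 47 mm ahead of it (arm.finger_overhang is the distance from the TCP to the fingertips, in m); z points along the fingers, y is the line along which they close (so a half turn about z gives the same grasp; the last joint's range is limited). The gripper opens to 92 mm and grips with 3 to 60 N. Pads are 19 mm wide; open, the fingers measure 130 mm over their backs; the gripper's body (75 mm by 190 mm) begins 47 mm behind the grasp point.
Start: joints at [1.194, 0.434, 0.025, 1.573, -0.012, 1.134, -0.075], TCP at [0.169, -0.602, 0.292] pointing down, gripper open.
Joint ranges: [-2.62, 2.62], [-0.44, 2.09], [-1.27, 1.32], [0.08, 2.57], [-1.32, 4.46], [0.12, 2], [-2.74, 2.74]. Speed limits (rad/s): [2.22, 2.22, 3.01, 3.01, 3.14, 3.14, 3.14].

### API

Orientations are given as a rotation vector (axis times angle).
In Python, from cell import readout, cams, workorder, spotter, arm gives the robot as it stands.
- The arm moves only by the shell command python3 -m creep 'ROWS' [FORCE]. ROWS is a JSON list of rows, 1 to 10 of them, each an object with the fields dx, dy, dz (the shift in m), rz (a turn about the tool's z in rad), finger_gap (the opening from 0.0 (shut) to 1.0 (fully open)); a field left out counts as zero (the opening has to be given); each row shifts and turns the commanded pose from where the row before left it, along the tool's axes as they then stand; what a row does not reach is not made up. A row lasts 1/10 s, in which the tool goes at most 0.05 m and 0.15 rad, less where a joint would pass 70% of its speed; a pose out of reach is approached as far as the arm can. The fingers move at their own pace and stop on an object; FORCE is the grip in N (left out, the last holds). Time passes only in rows, so rows that do not move let the fingers close. It prints the time, the measured TCP pose, the force, the opening and the grip force at its end. Input that does not fit is refused with a message, and nothing moves.
- readout.observe(): the state, without advancing time (a new reading comes with each control period).
- cams.get_image(name): name is "scene" or "top"; returns a dict with "image" (420x560x3 uint8, blue, green, red), "fx", "fy", "cx", "cy" (pixels), "cam_to_world" (4x4, takes a point from camera to world coordinates). Camera axes: x right, y down, z forward; pixel columns grow to the right and rows downward; lengths in m; the calibration is good to about 2 mm. A picture is of the moment at which its call begins. There is no depth.
- workorder.sign_off(): hands the job in; it is judged then, once.
Trained networks look in a picture, given as the dict that the camera call returned (one of the last four; its "shot" number tells which), for a name from the list of things; names that differ only in an ending like _2 or _b are one class to them, and where a whole thing is asked for, a point or a joint stands for the part that bears it (a point fixed in the world has none). Each returns a list of dicts, best first, with "score" (0 to 1); they miss things now and then, are a little off and sometimes report something else, mostly with a low value. They report only what shows in the picture. A call takes as long as a camera call.
- spotter.boxes_of(picture, name): "centre" ([x, y, z] in m, in the coordinates of the camera as it stood for that picture, good to about 4 mm: the middle of the surface that is visible of it).
The state is a dict: "clock": time; "joints": joint angles; "dq": joint speeds; "joint_efforts": joint torques, N m; "position": TCP position; "ee_rot": TCP orientation; "force": force on the tool from outside, world axes, zero at the start; "ft_torque": the same for the moment, N m; "width": opening from 0.0 (shut) to 1.0 (fully open); "gripper_force": force on a finger pad.
Only numpy, scipy, OpenCV 4.12 (cv2) and the standard library are available. Lean on these libraries where they do the work, as an engineer would, in place of code of your own. Each camera call takes 0.05 s, during which the arm holds its last target. There are 200 camera calls.

## Working session

There is one attempt and no reset: what is moved stays moved. The work goes in short steps, Python scripts to look and compute and a shell command to move; the robot and the scene stay as the last step left them, time stands still between calls to the robot, and variables do not carry over. Pictures are saved under pics/ and viewed, at most 10 in all, crops included, and the job is handed in when it is done.

```bash
mkdir -p pics
cat > h.py <<'E'
import numpy as np,cv2
from cell import readout,cams,workorder,spotter,arm
def w(p,pic): return (np.array(pic["cam_to_world"])@np.r_[p,1])[:3]
def ray(pic,u,v,z):
    T=np.array(pic["cam_to_world"]);d=T[:3,:3]@[(u-pic["cx"])/pic["fx"],(v-pic["cy"])/pic["fy"],1]
    return T[:3,3]+d*(z-T[2,3])/d[2]
def px(pic,p):
    c=np.linalg.inv(np.array(pic["cam_to_world"]))@np.r_[p,1]
    return c[0]/c[2]*pic["fx"]+pic["cx"],c[1]/c[2]*pic["fy"]+pic["cy"]
E
python3 - <<'E'
from h import *
np.set_printoptions(precision=3,suppress=True)
ims=[]
for c in ("top","scene"):
    p=cams.get_image(c);cv2.imwrite(f"pics/{c}0.png",p["image"])
    print(c,np.array(p["cam_to_world"]),p["fx"],p["cx"],p["cy"])
    for n in ("module","heatsink","vise","bed","jaw","ball","gearbox","mug","spool","screwdriver"):
        print(n,[(round(r["score"],2),w(r["centre"],p),np.round(px(p,w(r["centre"],p)))) for r in spotter.boxes_of(p,n)[:2]])
o=readout.observe();print(o)
E
```

```text
top [[ 0.015 -0.996  0.085  0.484]
 [-1.    -0.013  0.02  -0.05 ]
 [-0.019 -0.085 -0.996  0.943]
 [ 0.     0.     0.     1.   ]] 403.98300255163224 282.2030321738076 206.00494575121022
module [(0.93, array([0.517, 0.275, 0.031]), array([147., 224.]))]
heatsink [(0.87, array([0.515, 0.271, 0.027]), array([149., 225.])), (0.34, array([ 0.493, -0.073,  0.046]), array([300., 237.]))]
vise [(0.97, array([ 0.521, -0.08 ,  0.016]), array([303., 225.]))]
bed [(0.84, array([ 0.519, -0.081,  0.019]), array([304., 226.]))]
jaw [(0.83, array([ 0.493, -0.072,  0.047]), array([300., 237.]))]
ball [(0.58, array([ 0.515, -0.076,  0.022]), array([301., 227.]))]
gearbox [(0.96, array([ 0.522, -0.078,  0.02 ]), array([302., 224.]))]
mug [(0.68, array([ 0.659, -0.328,  0.042]), array([415., 164.]))]
spool [(0.82, array([0.764, 0.168, 0.051]), array([196., 116.]))]
screwdriver [(0.93, array([ 0.405, -0.308,  0.027]), array([405., 278.])), (0.52, array([ 0.659, -0.33 ,  0.041]), array([416., 165.]))]
scene [[ 0.177  0.787 -0.591  1.152]
 [ 0.984 -0.138  0.111 -0.175]
 [ 0.006 -0.602 -0.799  0.919]
 [ 0.  
[... 664 characters left out ...]
y([275., 225.]))]
mug [(0.93, array([ 0.655, -0.319,  0.048]), array([173., 280.]))]
spool [(0.6, array([ 0.529, -0.077,  0.023]), array([276., 222.]))]
screwdriver [(0.6, array([ 0.411, -0.312,  0.024]), array([174., 197.]))]
{'clock': 1.1, 'joints': array([ 1.194,  0.434,  0.025,  1.573, -0.012,  1.134, -0.075]), 'dq': array([ 0.001, -0.002, -0.001, -0.001, -0.   , -0.001, -0.002]), 'joint_efforts': array([  0.001, -66.77 ,   0.984, -31.482,  -0.061,   0.033,   0.   ]), 'position': array([ 0.169, -0.602,  0.292]), 'ee_rot': array([3.112, 0.429, 0.   ]), 'force': array([ 0.501, -0.024,  0.604]), 'ft_torque': array([-0.004,  0.02 , -0.017]), 'gripper_force': 0.0, 'width': 0.9993636799808656}
```

View pics/top0.png

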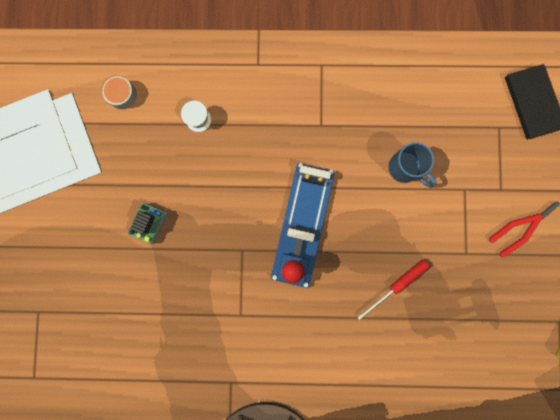

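View pics/scene0.png

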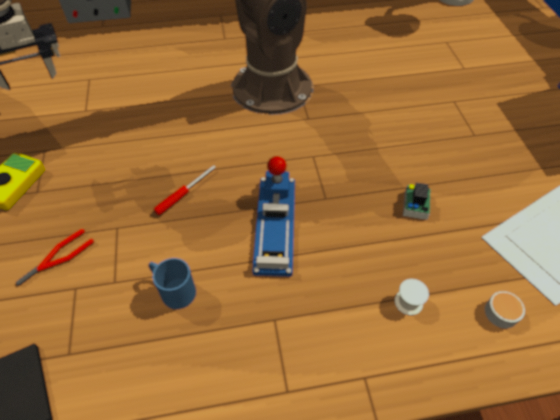

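The top view shows the module near (147,224), the vise from (317,170) at the back jaw to the red ball at (292,271), and the jaw near (302,234). In the scene view the ball is at (277,165) and the module at (417,203). Next I refine these positions from enlarged crops.

Run:
```python
from h import *
np.set_printoptions(precision=4,suppress=True)
t=cams.get_image("top");s=cams.get_image("scene")
def blob(p,f,roi):
    h=cv2.cvtColor(p["image"],cv2.COLOR_BGR2HSV).astype(int);m=f(h).astype(np.uint8)
    k=np.zeros_like(m);x0,y0,x1,y1=roi;k[y0:y1,x0:x1]=1;m*=k
    c=max(cv2.findContours(m,0,1)[0],key=cv2.contourArea);return c
red=lambda h:((h[...,0]<6)|(h[...,0]>172))&(h[...,1]>180)&(h[...,2]>70)
blue=lambda h:(h[...,0]>98)&(h[...,0]<130)&(h[...,1]>110)
R=[]
for p,roi in((t,(270,250,315,290)),(s,(260,145,295,182))):
    (u,v),r=cv2.minEnclosingCircle(blob(p,red,roi));T=np.array(p["cam_to_world"])
    print("ball px",u,v,r,ray(p,u,v,.105))
for p,roi in((t,(262,150,345,295)),(s,(245,165,305,285))):
    c=blob(p,blue,roi).reshape(-1,2)
    q=np.array([ray(p,u,v,.02)[:2] for u,v in c],np.float32)
    print("vise rect",cv2.minAreaRect(q),cv2.minAreaRect(c.astype(np.float32)))
a=cv2.resize(t["image"][190:260,110:190],None,fx=5,fy=5,interpolation=2)
b=cv2.resize(s["image"][170:240,380:460],None,fx=5,fy=5,interpolation=2)
c=cv2.resize(t["image"][155:295,250:350],None,fx=4,fy=4,interpolation=2)[:560]
ab=cv2.copyMakeBorder(np.vstack([a[:300],b[:260]]) if 0 else np.vstack([cv2.resize(a,(320,280)),cv2.resize(b,(320,280))]),0,0,0,0,0)
cv2.imwrite("pics/crop.png",np.hstack([ab,c]))
```

```text
ball px 292.6666564941406 271.3333435058594 10.749791145324707 [ 0.4217 -0.0563  0.105 ]
ball px 276.6111145019531 165.5 8.651436805725098 [ 0.4237 -0.0566  0.105 ]
vise rect ((0.5178000926971436, -0.07745861262083054), (0.08675272017717361, 0.26108473539352417), 77.8458480834961) ((302.20501708984375, 226.77809143066406), (38.22611618041992, 114.3035888671875), 12.994616508483887)
vise rect ((0.5064928531646729, -0.07559807598590851), (0.08618573099374771, 0.27696290612220764), 78.10739135742188) ((273.9156494140625, 218.94537353515625), (37.391571044921875, 93.42724609375), 1.9749339818954468)
```

View pics/crop.png

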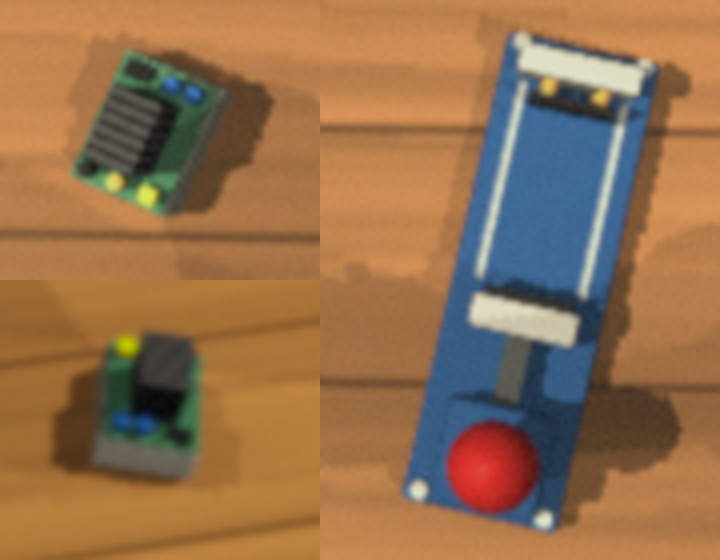

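The crop shows the module's board corners (enlarged crop px) at about (130,52), (228,92), (165,213) and (75,175), with the heat sink in the middle. The vise's back jaw is at the top, the facing near (570,105), and the moving jaw's face near y=300.

```bash
cat >> h.py <<'E'
np.set_printoptions(precision=4,suppress=True)
ball=np.array([.4227,-.0565]);va=np.deg2rad(167.95);vx=np.array([np.cos(va),np.sin(va)]);vy=np.array([-vx[1],vx[0]])
V=lambda x,y,z:np.r_[ball+(x-.1)*vx+y*vy,z]
from scipy.spatial.transform import Rotation as Ro
def go(x,y,z,yaw=None):
    "delta in tool axes; yaw = wanted direction of tool y, mod pi"
    o=readout.observe();R=Ro.from_rotvec(o["ee_rot"]).as_matrix()
    d=R.T@(np.array([x,y,z])-o["position"]);a=np.arctan2(R[1,1],R[0,1])
    print("tool delta",d,"turn",None if yaw is None else -((yaw-a+np.pi/2)%np.pi-np.pi/2),"toolz",R[:,2],"yaw",a,"q",o["joints"],"t",o["clock"])
E
python3 - <<'E'
from h import *
t=cams.get_image("top");s=cams.get_image("scene")
A=[(130,52),(228,92),(165,213),(75,175)];B=[(105,340),(198,345),(200,448),(93,440)]
a=np.array([ray(t,110+x/4,190+y/4,.028)[:2] for x,y in A],np.float32)
b=np.array([ray(s,380+x/4,170+(y-280)/4,.028)[:2] for x,y in B],np.float32)
for q in (a,b):
    print(q.mean(0),[np.linalg.norm(q[i]-q[i-1]) for i in range(4)],[np.degrees(np.arctan2(*(q[i]-q[i-1])[::-1]))%180 for i in range(4)],cv2.minAreaRect(q))
hs=[ray(t,110+128/4,190+120/4,.062),ray(s,380+170/4,170+(355-280)/4,.062)];print("hs",hs)
for n in ((-.115,0,.046),(-.137,.045,.02),(.137,.045,.02),(0,0,.046),(.1,0,.105),(-.045,0,.02)): 
    u,v=px(t,V(*n));print(n,"crop",320+(u-250)*4,(v-155)*4)
print(V(-.045,0,.02)); 
go(.518,.272,.2,0)
E
```

```text
[0.5191 0.2758] [np.float32(0.076210305), np.float32(0.06149425), np.float32(0.07686651), np.float32(0.05644899)] [np.float32(158.13211), np.float32(68.85711), np.float32(154.37183), np.float32(68.423805)] ((0.5187904238700867, 0.2745588421821594), (0.06148932874202728, 0.07698839902877808), 68.13211822509766)
[0.5209 0.2783] [np.float32(0.08116355), np.float32(0.05813242), np.float32(0.08185765), np.float32(0.06397244)] [np.float32(155.62312), np.float32(76.035835), np.float32(159.83057), np.float32(74.64645)] ((0.5201570391654968, 0.2769938111305237), (0.06374659389257431, 0.08722840249538422), 69.83055877685547)
hs [array([0.5247, 0.2759, 0.062 ]), array([0.52  , 0.2835, 0.062 ])]
(-0.115, 0, 0.046) crop 575.2867177204059 77.87756825081283
(-0.137, 0.045, 0.02) crop 657.2137334349827 65.41786699565512
(0.137, 0.045, 0.02) crop 553.4925602196797 534.8651973780841
(0, 0, 0.046) crop 530.2735951193938 277.9765920889374
(0.1, 0, 0.105) crop 491.14971879645213 463.28924304095653
(-0.045, 0, 0.02) crop 546.0815650249062 203.20508954544368
[ 0.5645 -0.0868  0.02  ]
tool delta [ 0.5722 -0.7468  0.0922] turn -1.2970764408440631 toolz [-0. -0. -1.] yaw -1.297076440844063 q [ 1.1944  0.4345  0.025   1.5732 -0.0116  1.134  -0.0751] t 1.3
```

```bash
python3 -m creep '[{"dx":0.036, "dy":-0.033, "finger_gap":1}, {"dx":0.036, "dy":-0.033, "finger_gap":1}, {"dx":0.036, "dy":-0.033, "finger_gap":1}, {"dx":0.036, "dy":-0.033, "finger_gap":1}, {"dx":0.036, "dy":-0.033, "finger_gap":1}, {"dx":0.036, "dy":-0.033, "finger_gap":1}, {"dx":0.036, "dy":-0.033, "finger_gap":1}, {"dx":0.036, "dy":-0.033, "finger_gap":1}, {"dx":0.036, "dy":-0.033, "finger_gap":1}, {"dx":0.036, "dy":-0.033, "finger_gap":1}]'
python3 -m creep '[{"dx":0.02, "dy":-0.042, "finger_gap":1}, {"dx":0.02, "dy":-0.042, "finger_gap":1}, {"dx":0.02, "dy":-0.042, "finger_gap":1}, {"dx":0.02, "dy":-0.042, "finger_gap":1}, {"dx":0.02, "dy":-0.042, "finger_gap":1}, {"dx":0.02, "dy":-0.042, "finger_gap":1}, {"dx":0.02, "dy":-0.042, "finger_gap":1}, {"dx":0.02, "dy":-0.042, "finger_gap":1}, {"dx":0.02, "dy":-0.042, "finger_gap":1}, {"dx":0.02, "dy":-0.042, "finger_gap":1}]'
python3 -m creep '[{"rz":0.133, "finger_gap":1}, {"rz":0.133, "finger_gap":1}, {"rz":0.133, "finger_gap":1}, {"rz":0.134, "finger_gap":1}, {"rz":0.134, "finger_gap":1}, {"finger_gap":1}]'
python3 -c "
from h import *
go(.520,.277,.033+.066,np.deg2rad(67.5))"
```

```text
clock: 2.3
position: [0.4271, -0.185, 0.2926]
ee_rot: [3.112, 0.428, 0.001]
force: [0.0, -0.9, 0.4]
width: 1.001
gripper_force: 0.0
clock: 3.3
position: [0.5056, 0.2735, 0.2923]
ee_rot: [3.112, 0.428, 0.001]
force: [1.2, -0.5, -0.4]
width: 0.998
gripper_force: 0.0
clock: 3.9
position: [0.5054, 0.2718, 0.2923]
ee_rot: [3.08, -0.617, 0.0]
force: [-0.7, 0.5, -0.4]
width: 0.998
gripper_force: 0.0
tool delta [ 0.0114 -0.0105  0.1933] turn -0.0027377160152077806 toolz [ 0.0002 -0.0002 -1.    ] yaw -1.966233124508828 q [-0.3412  0.3779 -0.3343  1.6791  0.1361  1.1074 -2.6808] t 3.9
```

```bash
python3 -m creep '[{"dx":0.011, "dy":-0.010, "dz":0.04, "finger_gap":1}, {"dz":0.04, "finger_gap":1}, {"dz":0.04, "finger_gap":1}, {"dz":0.026, "finger_gap":1}, {"finger_gap":1}]'
python3 - <<'E'
from h import *
t=cams.get_image("top");s=cams.get_image("scene")
a=cv2.resize(t["image"][180:270,100:200],(400,360),interpolation=2)
b=cv2.resize(s["image"][160:250,370:470],(400,360),interpolation=2)
cv2.imwrite("pics/g1.png",np.hstack([a,b]))
go(.520,.277,.033+.066)
E
```

```text
clock: 4.4
position: [0.5175, 0.2755, 0.1427]
ee_rot: [3.078, -0.607, -0.008]
force: [-0.5, -0.3, 0.2]
width: 1.002
gripper_force: 0.0
tool delta [ 0.0004 -0.0002  0.0477] turn None toolz [-0.0002  0.     -1.    ] yaw -1.961692768345861 q [-0.403   0.548  -0.2521  1.8039  0.1798  0.8121 -2.7056] t 4.5
```

View pics/g1.png

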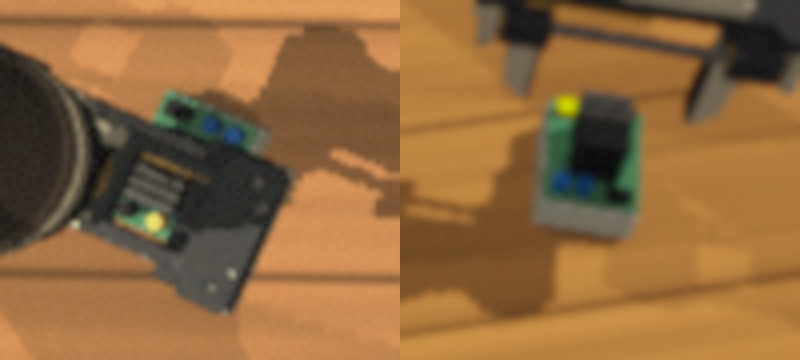

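The left half (top view) shows the heat sink between the fingers. On the right (scene view) the tips, at (520,90) and (690,118), straddle the sink at (605,105).

```bash
python3 -m creep '[{"dz":0.02, "finger_gap":0.8}, {"dz":0.02, "finger_gap":0.7}, {"dz":0.006, "finger_gap":0.6}, {"finger_gap":0.6}]' 25
python3 -m creep '[{"finger_gap":0.2}, {"finger_gap":0.2}, {"finger_gap":0.2}, {"finger_gap":0.2}, {"finger_gap":0.2}, {"finger_gap":0.2}, {"finger_gap":0.2}, {"finger_gap":0.2}]' 25
```

```text
clock: 4.9
position: [0.5198, 0.277, 0.1011]
ee_rot: [-3.081, 0.612, -0.001]
force: [0.1, -0.9, 0.5]
width: 0.703
gripper_force: 0.0
clock: 5.7
position: [0.5201, 0.2778, 0.101]
ee_rot: [-3.079, 0.613, -0.002]
force: [2.2, 3.2, 5.5]
width: 0.323
gripper_force: 25.0
```

```bash
python3 -m creep '[{"dz":-0.01, "finger_gap":0.2}, {"dz":-0.03, "finger_gap":0.2}, {"dz":-0.04, "finger_gap":0.2}, {"dz":-0.04, "finger_gap":0.2}, {"dz":-0.03, "finger_gap":0.2}, {"rz":-0.06, "finger_gap":0.2}, {"rz":-0.06, "finger_gap":0.2}, {"rz":-0.062, "finger_gap":0.2}, {"finger_gap":0.2}]' 30
python3 -c "
from h import *
go(*V(-.045,0,.15),va+np.pi/2)"
```

```text
clock: 6.6
position: [0.5186, 0.2756, 0.2497]
ee_rot: [3.122, -0.33, -0.003]
force: [-0.7, 0.2, -4.5]
width: 0.325
gripper_force: 30.0
tool delta [0.1209 0.3445 0.1003] turn -0.00037219166787849645 toolz [-0.0022 -0.0019 -1.    ] yaw -1.7814806933280916 q [-0.3731  0.4338 -0.2883  1.7015  0.1402  1.0294 -2.4905] t 6.6
```

```bash
python3 -m creep '[{"dx":0.006, "dy":0.017, "finger_gap":0.2}, {"dx":0.013, "dy":0.037, "finger_gap":0.2}, {"dx":0.014, "dy":0.041, "finger_gap":0.2}, {"dx":0.014, "dy":0.041, "finger_gap":0.2}, {"dx":0.014, "dy":0.041, "finger_gap":0.2}, {"dx":0.014, "dy":0.041, "finger_gap":0.2}, {"dx":0.014, "dy":0.041, "finger_gap":0.2}, {"dx":0.014, "dy":0.041, "finger_gap":0.2}, {"dx":0.012, "dy":0.031, "finger_gap":0.2}, {"dx":0.006, "dy":0.0135, "finger_gap":0.2}]'
python3 -m creep '[{"dz":0.02, "finger_gap":0.2}, {"dz":0.04, "finger_gap":0.2}, {"dz":0.03, "finger_gap":0.2}, {"finger_gap":0.2}, {"finger_gap":0.2}]'
python3 - <<'E'
from h import *
go(*V(-.045,0,.121),va+np.pi/2)
t=cams.get_image("top");s=cams.get_image("scene")
a=cv2.resize(t["image"][150:290,240:370],(390,420),interpolation=2)
b=cv2.resize(s["image"][145:285,210:340],(390,420),interpolation=2)
cv2.imwrite("pics/p1.png",np.hstack([a,b]))
E
```

```text
clock: 7.6
position: [0.5645, -0.0903, 0.2497]
ee_rot: [3.121, -0.342, -0.003]
force: [-0.4, -0.0, -5.1]
width: 0.323
gripper_force: 30.0
clock: 8.1
position: [0.5652, -0.085, 0.1604]
ee_rot: [-3.124, 0.332, 0.002]
force: [-0.0, -0.7, -3.3]
width: 0.32
gripper_force: 30.0
tool delta [-0.0003  0.0018  0.0394] turn -0.0012290019726099999 toolz [-0.0015  0.0003 -1.    ] yaw -1.7823375036328235 q [ 0.188   0.5011 -0.1833  1.8395  0.1205  0.8133 -1.8387] t 8.1
```

View pics/p1.png

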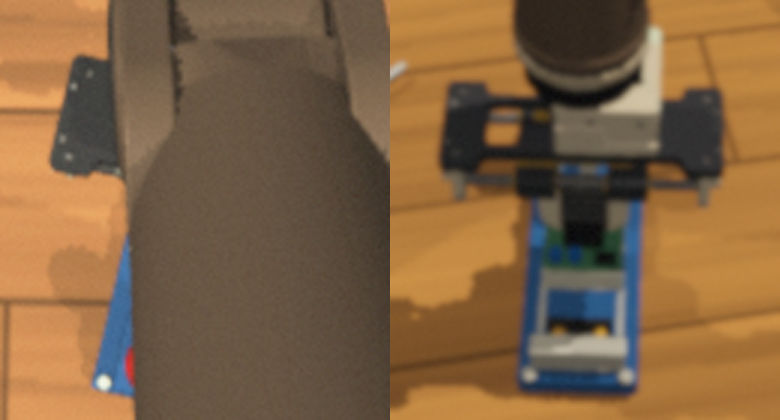

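The right half (scene view) shows the module held over the bed. Its front chassis edge runs from (540,270) to (625,270) at the top and y≈288 at the bottom, with the facing at (578,325). Next I check how it is centred in the grip.

Run:
```python
from h import *
s=cams.get_image("scene")
def vc(x,y,z):
    p=ray(s,210+x/3,145+y/3,z)[:2]-ball;return [p@vx+.1,p@vy]
for n,x,y,z in (("fT L",540,267,.0875),("fT R",627,267,.0875),("fB L",540,288,.0595),("fB R",622,290,.0595),("sink top front",583,210,.1215)): print(n,np.round(vc(x,y,z),4))
for y in(317,322,328): print("facing top edge",y,np.round(vc(578,y,.042),4))
```

```text
fT L [-0.0757 -0.2537]
fT R [-0.0734 -0.3168]
fB L [-0.0755 -0.259 ]
fB R [-0.0751 -0.3196]
sink top front [-0.0484 -0.2809]
facing top edge 317 [-0.0888 -0.2892]
facing top edge 322 [-0.0931 -0.2886]
facing top edge 328 [-0.0983 -0.288 ]
```

Run:
```python
from h import *
s=cams.get_image("scene")
def vc(x,y,z):
    p=ray(s,210+(x-390)/3,145+y/3,z)[:2]-ball;return [p@vx+.1,p@vy]
for n,x,y,z in (("fT L",540,267,.0875),("fT R",627,267,.0875),("fB L",540,288,.0595),("fB R",622,290,.0595),("sink top",583,190,.1215)): print(n,np.round(vc(x,y,z),4))
for y in(317,322,328): print("facing top edge",y,np.round(vc(578,y,.042),4))
print(vc(578,340,.046),vc(530,375,.02),vc(627,375,.02))
```

```text
fT L [-0.0859  0.0284]
fT R [-0.0836 -0.0345]
fB L [-0.0859  0.0294]
fB R [-0.0855 -0.0312]
sink top [-0.0407 -0.0011]
facing top edge 317 [-0.0991  0.0009]
facing top edge 322 [-0.1035  0.0007]
facing top edge 328 [-0.1086  0.0004]
[np.float64(-0.12123231022378941), np.float64(-0.0002064781947613869)] [np.float64(-0.13698131448435824), np.float64(0.03493842792718028)] [np.float64(-0.13444148079820964), np.float64(-0.0367493769181558)]
```

```bash
python3 -m creep '[{"dy":0.0015, "dz":0.01, "finger_gap":0.2}, {"dz":0.014, "finger_gap":0.2}, {"dz":0.007, "finger_gap":0.2}, {"dz":0.003, "finger_gap":0.2}, {"dz":0.002, "finger_gap":0.2}, {"finger_gap":0.2}, {"finger_gap":0.2}]'
python3 -m creep '[{"dz":0.001, "finger_gap":0.2}, {"dz":0.001, "finger_gap":0.2}, {"finger_gap":0.2}]'
```

```text
clock: 9.0
position: [0.5653, -0.0869, 0.1244]
ee_rot: [-3.124, 0.331, -0.001]
force: [0.1, 1.0, -3.2]
width: 0.326
gripper_force: 30.0
clock: 9.3
position: [0.5651, -0.087, 0.1222]
ee_rot: [3.124, -0.331, 0.0]
force: [0.5, 0.1, -4.2]
width: 0.327
gripper_force: 30.0
```

```bash
python3 -m creep '[{"dz":0.001, "finger_gap":0.2}, {"dz":0.0005, "finger_gap":0.2}, {"finger_gap":0.2}]'
python3 -m creep '[{"dz":0.0005, "finger_gap":0.2}, {"finger_gap":0.2}]'
```

```text
clock: 9.6
position: [0.5652, -0.0869, 0.121]
ee_rot: [3.124, -0.331, 0.0]
force: [-1.7, 0.3, 1.6]
width: 0.329
gripper_force: 30.0
clock: 9.8
position: [0.5652, -0.087, 0.121]
ee_rot: [3.124, -0.331, 0.001]
force: [-3.6, -0.3, 7.9]
width: 0.326
gripper_force: 30.0
```

Contact with the bed. I release and rise.

```bash
python3 -m creep '[{"finger_gap":0.4}, {"finger_gap":0.5}, {"finger_gap":0.6}, {"finger_gap":0.6}, {"finger_gap":0.6}]'
python3 -m creep '[{"dz":-0.01, "finger_gap":0.6}, {"dz":-0.03, "finger_gap":0.6}, {"dz":-0.04, "finger_gap":0.6}, {"dz":-0.04, "finger_gap":0.6}, {"dz":-0.01, "finger_gap":0.6}, {"finger_gap":0.6}]'
python3 -c "
from h import *
go(*V(.1,0,.26),0)"
```

```text
clock: 10.3
position: [0.5652, -0.087, 0.1202]
ee_rot: [3.124, -0.331, 0.0]
force: [-0.4, 0.1, -1.1]
width: 0.6
gripper_force: 0.0
clock: 10.9
position: [0.5661, -0.087, 0.2527]
ee_rot: [3.124, -0.331, 0.007]
force: [-0.6, 0.4, 0.0]
width: 0.6
gripper_force: 0.0
tool delta [-0.1466  0.0003 -0.0079] turn 1.3594431165522822 toolz [ 0.0045 -0.0005 -1.    ] yaw -1.7821495370375111 q [ 0.2031  0.3958 -0.1957  1.7451  0.0894  1.0049 -1.8077] t 10.9
```

```bash
python3 -m creep '[{"dx":-0.03, "finger_gap":0.8}, {"dx":-0.03, "finger_gap":0.8}, {"dx":-0.03, "finger_gap":0.8}, {"dx":-0.03, "finger_gap":0.8}, {"dx":-0.0266, "finger_gap":0.8}]'
python3 -m creep '[{"rz":-0.15, "finger_gap":0.8}, {"rz":-0.15, "finger_gap":0.8}, {"rz":-0.15, "finger_gap":0.8}, {"rz":-0.15, "finger_gap":0.8}, {"rz":-0.15, "finger_gap":0.8}, {"rz":-0.15, "finger_gap":0.8}, {"rz":-0.15, "finger_gap":0.8}, {"rz":-0.15, "finger_gap":0.8}, {"rz":-0.15, "finger_gap":0.8}, {"rz":-0.15, "finger_gap":0.8}]'
python3 -m creep '[{"rz":-0.15, "finger_gap":0.8}, {"rz":-0.15, "finger_gap":0.8}, {"rz":-0.15, "finger_gap":0.8}, {"rz":-0.15, "finger_gap":0.8}, {"rz":-0.15, "finger_gap":0.8}, {"rz":-0.15, "finger_gap":0.8}, {"rz":-0.15, "finger_gap":0.8}, {"rz":-0.15, "finger_gap":0.8}, {"rz":-0.15, "finger_gap":0.8}, {"finger_gap":0.8}]'
python3 - <<'E'
from h import *
s=cams.get_image("scene")
cv2.imwrite("pics/b1.png",cv2.resize(s["image"][120:290,190:350],(564,600),interpolation=2))
go(*V(.1,0,.152),0)
E
```

```text
clock: 11.4
position: [0.4194, -0.0559, 0.2488]
ee_rot: [3.124, -0.331, -0.005]
force: [0.6, -0.5, -0.0]
width: 0.8
gripper_force: 0.0
clock: 12.4
position: [0.4209, -0.0562, 0.2489]
ee_rot: [-2.504, -1.894, 0.003]
force: [-0.5, 0.4, 0.3]
width: 0.8
gripper_force: 0.0
clock: 13.4
position: [0.4209, -0.0563, 0.249]
ee_rot: [-0.777, -3.041, -0.0]
force: [-0.3, -0.4, 0.2]
width: 0.797
gripper_force: 0.0
tool delta [-0.0017  0.0006  0.0972] turn 1.0646545961043468 toolz [-0.002   0.0007 -1.    ] yaw 1.0646545961043468 q [ 0.5816  0.228  -0.664   2.0476  0.1746  0.9226  0.8886] t 13.45
```

View pics/b1.png

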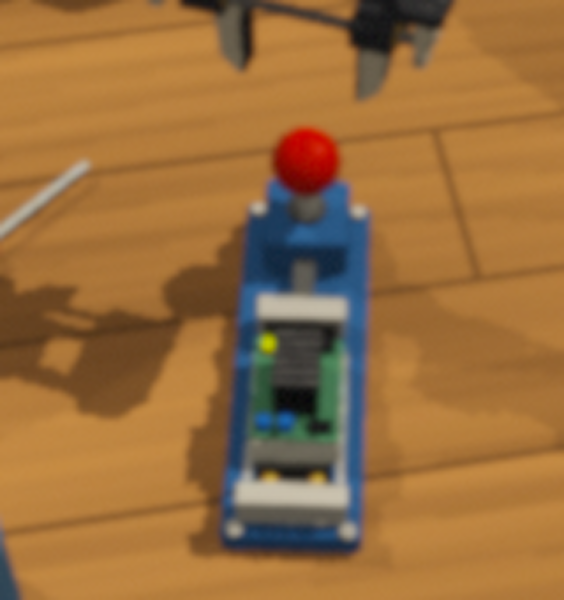

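The picture shows the module lying flat and straight on the bed between the jaw (y≈310) and the facing (y≈470). The gripper is above the ball at (306,160).

```bash
python3 -m creep '[{"dx":-0.0017, "dy":0.0006, "dz":0.02, "finger_gap":0.8}, {"dz":0.03, "finger_gap":0.8}, {"dz":0.03, "finger_gap":0.8}, {"dz":0.017, "finger_gap":0.8}, {"finger_gap":0.8}]' 10
python3 -m creep '[{"finger_gap":0.4}, {"finger_gap":0.4}, {"finger_gap":0.4}, {"finger_gap":0.4}, {"finger_gap":0.4}, {"finger_gap":0.4}, {"finger_gap":0.4}]' 10
python3 -c "
from h import *
go(*V(.1,0,.152));o=readout.observe();print(o['force'],o['ft_torque'])"
```

```text
clock: 13.95
position: [0.4218, -0.0563, 0.151]
ee_rot: [-0.786, -3.037, 0.001]
force: [0.3, -0.2, 0.9]
width: 0.802
gripper_force: 0.0
clock: 14.65
position: [0.4239, -0.0569, 0.1539]
ee_rot: [0.782, 3.041, -0.001]
force: [-1.2, -1.7, 7.0]
width: 0.513
gripper_force: 10.0
tool delta [ 0.0012 -0.0003  0.0019] turn None toolz [ 0.001  -0.0008 -1.    ] yaw 1.0672646059336743 q [ 0.4922  0.376  -0.5988  2.1585  0.3309  0.6942  0.7359] t 14.65
[-1.159  -1.6716  6.9969] [-0.2685  0.2083 -0.0149]
```

```bash
python3 -m creep '[{"finger_gap":0.65}, {"finger_gap":0.65}, {"dz":0.005, "finger_gap":0.65}, {"finger_gap":0.65}]' 10
python3 -c "
from h import *
go(*V(.1,0,.148));o=readout.observe();print(o['force'],o['ft_torque'])"
python3 -m creep '[{"finger_gap":0.4}, {"finger_gap":0.4}, {"finger_gap":0.4}, {"finger_gap":0.4}]' 40
python3 -c "
from h import *
go(*V(.1,0,.148));o=readout.observe();print(o['force'],o['ft_torque'])"
```

```text
clock: 15.05
position: [0.4232, -0.0565, 0.1476]
ee_rot: [-0.781, -3.042, 0.0]
force: [-0.4, -0.5, -0.6]
width: 0.644
gripper_force: 0.0
tool delta [ 0.0005 -0.0003 -0.0004] turn None toolz [-0.0008  0.0002 -1.    ] yaw 1.0679201141491828 q [ 0.4853  0.3864 -0.5928  2.1651  0.3407  0.6807  0.7264] t 15.05
[-0.4078 -0.4865 -0.5988] [ 0.0262 -0.1425 -0.0089]
clock: 15.45
position: [0.4234, -0.0566, 0.1482]
ee_rot: [-0.782, -3.043, 0.0]
force: [-0.5, -0.6, -1.1]
width: 0.505
gripper_force: 40.0
tool delta [ 0.0007 -0.0003  0.0002] turn None toolz [-0.0003 -0.0001 -1.    ] yaw 1.0677800756167009 q [ 0.4858  0.3854 -0.593   2.1645  0.3402  0.6815  0.727 ] t 15.45
[-0.5264 -0.5871 -1.1259] [-0.0967 -0.1098  0.0327]
```

```bash
cat > m.py <<'E'
from h import *
from h import *
o=readout.observe();R=Ro.from_rotvec(o["ee_rot"]).as_matrix()
print("yaw",round(float(np.arctan2(R[1,1],R[0,1])),4),"F",o["force"],"T",o["ft_torque"],"q7",o["joints"][6],"w",o["width"])
E
python3 -m creep '[{"rz":0.1, "finger_gap":0.4}, {"rz":0.1, "finger_gap":0.4}, {"rz":0.1, "finger_gap":0.4}, {"rz":0.1, "finger_gap":0.4}, {"rz":0.1, "finger_gap":0.4}]' 45;python3 m.py
python3 -m creep '[{"rz":0.1, "finger_gap":0.4}, {"rz":0.1, "finger_gap":0.4}, {"rz":0.1, "finger_gap":0.4}]';python3 m.py
python3 - <<'E'
from h import *
s=cams.get_image("scene")
cv2.imwrite("pics/t1.png",cv2.resize(s["image"][120:290,190:350],(564,600),interpolation=2))
E
```

```text
clock: 15.95
position: [0.4233, -0.0568, 0.1481]
ee_rot: [-1.516, -2.752, 0.001]
force: [-0.1, -2.0, -0.9]
width: 0.507
gripper_force: 45.0
yaw 0.5639 F [-0.106  -1.9909 -0.8788] T [-0.2987 -0.0178  0.2207] q7 0.3008619352345461 w 0.5066351835742324
clock: 16.25
position: [0.4232, -0.0568, 0.1482]
ee_rot: [-1.91, -2.494, 0.001]
force: [-0.9, -2.4, -0.7]
width: 0.504
gripper_force: 45.0
yaw 0.264 F [-0.916  -2.4465 -0.7262] T [-0.4051  0.059   0.2074] q7 0.0455801172000516 w 0.5041028159543023
```

View pics/t1.png

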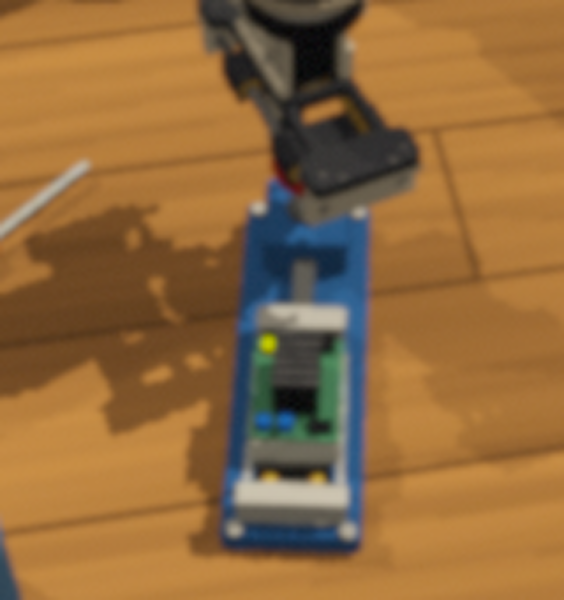

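The jaw edge moved from y≈295 to y≈305, so the ball turns without slipping. Torque is 0.21 N m, which is friction only, and the module has not moved yet.

```bash
python3 -m creep '[{"rz":0.1, "finger_gap":0.4}, {"rz":0.1, "finger_gap":0.4}, {"rz":0.1, "finger_gap":0.4}]';python3 m.py
python3 -m creep '[{"rz":0.05, "finger_gap":0.4}, {"rz":0.05, "finger_gap":0.4}]'|grep clock;python3 m.py
python3 -m creep '[{"rz":0.05, "finger_gap":0.4}, {"rz":0.05, "finger_gap":0.4}]'|grep clock;python3 m.py
python3 - <<'E'
from h import *
s=cams.get_image("scene")
cv2.imwrite("pics/t2.png",cv2.resize(s["image"][190:290,230:330],(600,600),interpolation=2))
E
```

```text
clock: 16.6
position: [0.4231, -0.0568, 0.1482]
ee_rot: [-2.259, -2.183, 0.001]
force: [-1.2, -2.9, -0.2]
width: 0.506
gripper_force: 45.0
yaw -0.0339 F [-1.1516 -2.8517 -0.1696] T [-0.46    0.1976  0.131 ] q7 -0.20887390935336292 w 0.5057579846663803
clock: 16.8
yaw -0.1319 F [-1.7817 -2.5794  0.1836] T [-0.5838  0.1737  0.1692] q7 -0.29281790912072775 w 0.5067535821297606
clock: 17.0
yaw -0.2318 F [-1.5861 -1.8056  0.3898] T [-0.5493  0.2066  0.2154] q7 -0.37831525281761585 w 0.5062334576462675
```

View pics/t2.png

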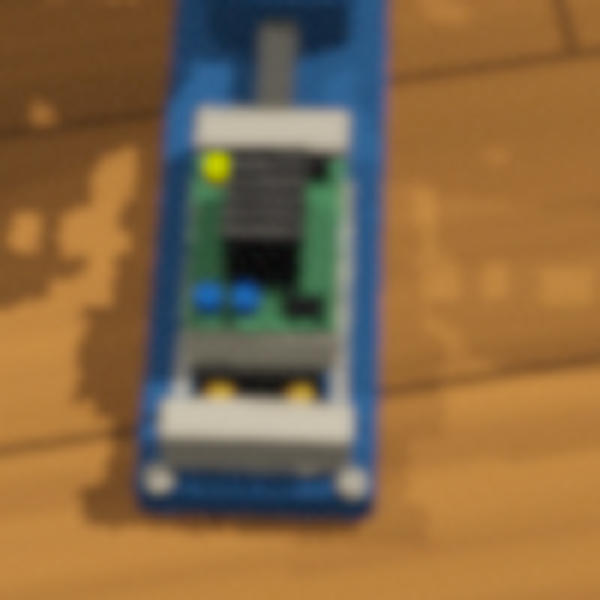

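The jaw now touches the module. The module's front top edge is at y≈335, and the dark facing is at y≈370–390 in front of the back jaw.

Run:
```python
from h import *
s=cams.get_image("scene")
def vc(x,y,z):
    p=ray(s,230+x/6,190+y/6,z)[:2]-ball;return np.round([p@vx+.1,p@vy],4)
print("front top",vc(190,333,.048),vc(335,330,.048),"bottom",vc(188,368,.02),vc(330,365,.02))
for y in (368,372,376,380,390): print("facing",y,vc(260,y,.042))
print("backjaw top front",vc(260,400,.046),"jaw top front",vc(270,148,.046))
```

```text
front top [-0.0902  0.0258] [-0.087  -0.0281] bottom [-0.0883  0.0276] [-0.0851 -0.0263]
facing 368 [-0.1008 -0.0007]
facing 372 [-0.1026 -0.0008]
facing 376 [-0.1043 -0.0008]
facing 380 [-0.106  -0.0009]
facing 390 [-0.1103 -0.0011]
backjaw top front [-0.117  -0.0015] jaw top front [-0.0027 -0.0001]
```

```bash
cat > m5.py <<'E'
from h import *
T=[];F=[]
for i in range(4):
    o=readout.observe();T.append(o["ft_torque"][2]);F.append(o["clock"]);cams.get_image("scene")
R=Ro.from_rotvec(o["ee_rot"]).as_matrix()
print("yaw",round(float(np.arctan2(R[1,1],R[0,1])),4),"Tz",np.round(T,3),"mean",round(float(np.mean(T)),3),F[-1])
E
python3 m5.py
```

```text
yaw -0.2305 Tz [-0.156 -0.217 -0.08  -0.088] mean -0.135 17.25
```

```bash
python3 -m creep '[{"rz":0.05, "finger_gap":0.4}, {"rz":0.05, "finger_gap":0.4}, {"rz":0.05, "finger_gap":0.4}]'|grep clock;python3 m.py
python3 -m creep '[{"rz":0.05, "finger_gap":0.4}]'|grep clock;python3 m.py
python3 -m creep '[{"rz":0.05, "finger_gap":0.4}]'|grep clock;python3 m.py
python3 -m creep '[{"rz":0.05, "finger_gap":0.4}]'|grep clock;python3 m.py
```

```text
clock: 17.6
yaw -0.3824 F [-4.2121 -3.8541  2.6523] T [-0.826   0.6561  0.2394] q7 -0.50749442283512 w 0.5064083522239106
clock: 17.7
yaw -0.4324 F [-4.139  -2.793   3.4516] T [-0.7845  0.6942  0.2379] q7 -0.550350917823168 w 0.5054794391259639
clock: 17.8
yaw -0.4824 F [-3.932  -4.2609  2.3128] T [-0.7806  0.6444  0.2059] q7 -0.5932694488684483 w 0.5028156187276382
clock: 17.9
yaw -0.5324 F [-5.2869 -2.8591  1.9294] T [-0.7965  0.6573  0.2006] q7 -0.6361596614652905 w 0.5070663018167114
```

```bash
python3 -m creep '[{"rz":0.05, "finger_gap":0.4}]'|grep clock;python3 m.py
python3 -m creep '[{"rz":0.05, "finger_gap":0.4}]'|grep clock;python3 m.py
python3 -m creep '[{"rz":0.05, "finger_gap":0.4}]'|grep clock;python3 m.py
python3 -m creep '[{"rz":0.05, "finger_gap":0.4}]'|grep clock;python3 m.py
```

```text
clock: 18.0
yaw -0.5824 F [-4.1232 -3.7251  2.7766] T [-0.7568  0.7158  0.2488] q7 -0.6790344243518461 w 0.5024744316044056
clock: 18.1
yaw -0.6324 F [-4.8793 -3.3315  2.7107] T [-0.8272  0.6788  0.2194] q7 -0.7219007293855443 w 0.5016223281336347
clock: 18.2
yaw -0.6824 F [-3.1859 -3.2204  2.4767] T [-0.7839  0.7668  0.2055] q7 -0.7647954560129939 w 0.5062003777764102
clock: 18.3
yaw -0.7324 F [-3.9885 -3.2433  2.5863] T [-0.7178  0.7877  0.2169] q7 -0.8077000926977469 w 0.5051925497703095
```

```bash
python3 -m creep '[{"rz":0.05, "finger_gap":0.4}]'|grep clock;python3 m.py
python3 -m creep '[{"rz":0.05, "finger_gap":0.4}]'|grep clock;python3 m.py
python3 -m creep '[{"rz":0.05, "finger_gap":0.4}]'|grep clock;python3 m.py
```

```text
clock: 18.4
yaw -0.7824 F [-4.169  -3.0607  3.1856] T [-0.7534  0.8195  0.2257] q7 -0.8506170147266078 w 0.5057887526085816
clock: 18.5
yaw -0.8323 F [-4.198  -3.3725  2.2876] T [-0.7807  0.845   0.2685] q7 -0.8934778144350207 w 0.5044341357241539
clock: 18.6
yaw -0.8823 F [-4.7706 -3.795   3.1072] T [-0.7447  0.8634  0.2629] q7 -0.9363787785067782 w 0.5036266210459356
```

```bash
python3 -m creep '[{"rz":0.02, "finger_gap":0.4}]'|grep clock;python3 m.py
python3 -m creep '[{"rz":0.02, "finger_gap":0.4}]'|grep clock;python3 m.py
python3 - <<'E'
from h import *
s=cams.get_image("scene")
cv2.imwrite("pics/t3.png",cv2.resize(s["image"][190:290,230:330],(600,600),interpolation=2))
E
```

```text
clock: 18.7
yaw -0.9021 F [-4.1814 -3.3552  3.3267] T [-0.747   0.8345  0.2201] q7 -0.9533896563375368 w 0.5042337804340318
clock: 18.8
yaw -0.921 F [-4.4647 -2.1819  2.9603] T [-0.718   0.8598  0.1902] q7 -0.9696512225010644 w 0.502783907278561
```

View pics/t3.png

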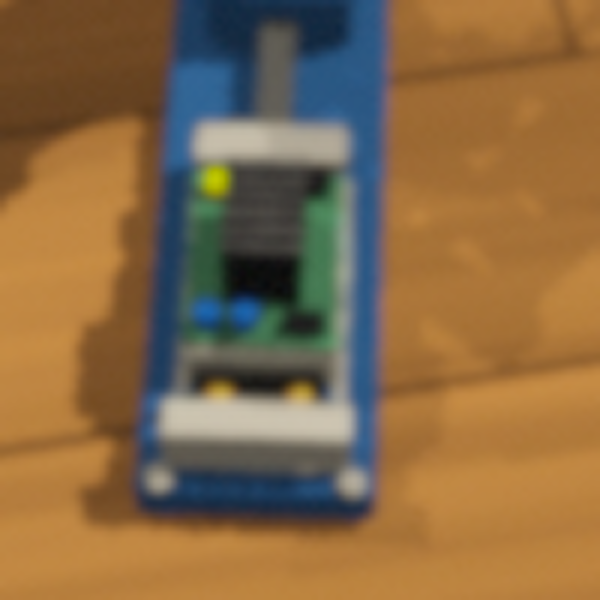

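The module's front edge is now at y≈347 and the facing's top edge at y≈365, so roughly 4–5 mm are left by geometry. The torque is still baseline.

```bash
python3 -m creep '[{"rz":0.05, "finger_gap":0.4}]'|grep clock;python3 m.py
python3 -m creep '[{"rz":0.05, "finger_gap":0.4}]'|grep clock;python3 m.py
python3 -m creep '[{"rz":0.05, "finger_gap":0.4}]'|grep clock;python3 m.py
```

```text
clock: 18.95
yaw -0.9707 F [-4.7414 -3.0601  4.1494] T [-0.6958  0.8516  0.2552] q7 -1.0121340430297017 w 0.502059710613821
clock: 19.05
yaw -1.0222 F [-4.8385 -3.2058  3.1676] T [-0.6865  0.9205  0.2138] q7 -1.0563128277499476 w 0.5039047870657435
clock: 19.15
yaw -1.0722 F [-4.8879 -3.5226  3.4183] T [-0.7341  0.9115  0.1974] q7 -1.0992478471701677 w 0.5058393167910852
```

```bash
python3 -m creep '[{"rz":0.05, "finger_gap":0.4}]'|grep clock;python3 m.py
python3 -m creep '[{"rz":0.05, "finger_gap":0.4}]'|grep clock;python3 m.py
python3 -m creep '[{"rz":0.05, "finger_gap":0.4}]'|grep clock;python3 m.py
```

```text
clock: 19.25
yaw -1.1222 F [-5.1243 -2.845   3.4652] T [-0.6923  0.8703  0.1879] q7 -1.1420774090336177 w 0.5034132618544905
clock: 19.35
yaw -1.1722 F [-4.3938 -2.0314  3.2739] T [-0.5902  0.9487  0.1887] q7 -1.1849230820617431 w 0.5073104215771848
clock: 19.45
yaw -1.2221 F [-4.0865 -2.5185  4.2867] T [-0.6222  1.0193  0.2932] q7 -1.2277472668514027 w 0.5050658734754913
```

Possible contact (0.293). I take finer steps.

```bash
python3 -m creep '[{"rz":0.03, "finger_gap":0.4}]'|grep clock;python3 m.py
python3 -m creep '[{"rz":0.03, "finger_gap":0.4}]'|grep clock;python3 m.py
```

```text
clock: 19.55
yaw -1.2521 F [-4.573  -2.0883  3.4056] T [-0.6329  0.9755  0.2691] q7 -1.2533418713455593 w 0.5056034103668848
clock: 19.65
yaw -1.2814 F [-5.2429 -3.4257  2.9911] T [-0.6564  1.0051  0.2131] q7 -1.278457908591625 w 0.5106044693017795
```

```bash
python3 -m creep '[{"rz":0.03, "finger_gap":0.4}]'|grep clock;python3 m.py
python3 -m creep '[{"rz":0.03, "finger_gap":0.4}]'|grep clock;python3 m.py
python3 - <<'E'
from h import *
s=cams.get_image("scene")
cv2.imwrite("pics/t4.png",cv2.resize(s["image"][190:290,230:330],(600,600),interpolation=2))
E
```

```text
clock: 19.75
yaw -1.3113 F [-5.3386 -3.2017  2.9507] T [-0.5806  0.9908  0.2686] q7 -1.3040639971634775 w 0.5055134792661701
clock: 19.85
yaw -1.3413 F [-4.9952 -1.9158  4.0018] T [-0.6264  1.001   0.1721] q7 -1.3297129522202915 w 0.5082319137552351
```

View pics/t4.png

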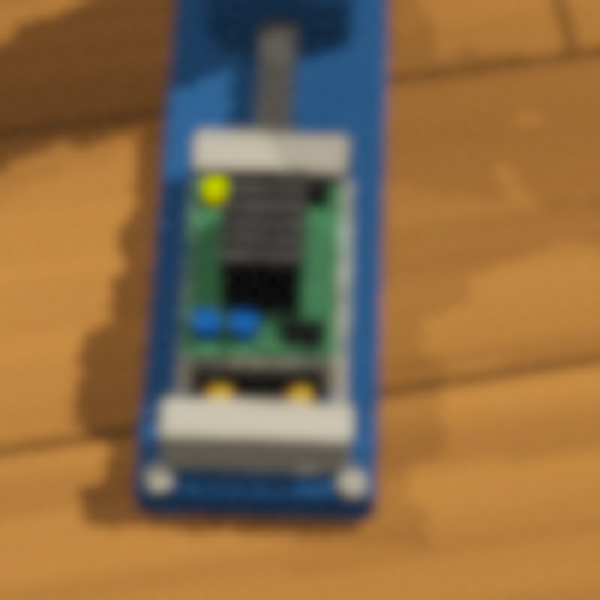

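The module's front edge is at y≈356 and the facing's edge at y≈366, so they are about to touch. From here I go by torque.

```bash
for i in 1; do python3 -m creep '[{"rz":0.025, "finger_gap":0.4}]'|grep clock;python3 m.py; done
python3 -m creep '[{"rz":0.025, "finger_gap":0.4}]'|grep clock;python3 m.py
python3 -m creep '[{"rz":0.025, "finger_gap":0.4}]'|grep clock;python3 m.py
python3 -m creep '[{"rz":0.025, "finger_gap":0.4}]'|grep clock;python3 m.py
```

```text
clock: 20.0
yaw -1.3655 F [-5.0794 -2.601   4.376 ] T [-0.5982  0.9694  0.2578] q7 -1.3504395155385929 w 0.5054642891529448
clock: 20.1
yaw -1.3911 F [-4.3412 -3.0094  3.5607] T [-0.5503  1.0691  0.2227] q7 -1.3722653803118905 w 0.5036127282985994
clock: 20.2
yaw -1.4161 F [-5.1843 -2.7942  3.7468] T [-0.5789  1.0248  0.2101] q7 -1.3936702976972846 w 0.5047716359325981
clock: 20.3
yaw -1.4411 F [-4.7872 -3.1254  3.505 ] T [-0.6248  1.086   0.2531] q7 -1.4150538078148482 w 0.5012545078160213
```

```bash
python3 -m creep '[{"rz":0.025, "finger_gap":0.4}]'|grep clock;python3 m.py
python3 -m creep '[{"rz":0.025, "finger_gap":0.4}]'|grep clock;python3 m.py
python3 -m creep '[{"rz":0.025, "finger_gap":0.4}]'|grep clock;python3 m.py
python3 -m creep '[{"rz":0.025, "finger_gap":0.4}]'|grep clock;python3 m.py
```

```text
clock: 20.4
yaw -1.4661 F [-5.1068 -3.3152  5.8284] T [-0.4831  1.0433  0.2515] q7 -1.4363954798696872 w 0.5036364538274896
clock: 20.5
yaw -1.4911 F [-4.6907 -2.4861  4.5994] T [-0.5133  1.0482  0.2138] q7 -1.457761857782756 w 0.5075387744547952
clock: 20.6
yaw -1.5161 F [-5.0657 -2.3231  3.6603] T [-0.5166  1.0906  0.2209] q7 -1.4791294790126583 w 0.5062601497606071
clock: 20.7
yaw -1.5411 F [-5.4181 -2.4185  4.3378] T [-0.4941  1.0933  0.2486] q7 -1.5004685398594404 w 0.5115264268623343
```

```bash
cat > d.py <<'E'
from h import *
import sys
s=cams.get_image("scene");n=cv2.resize(s["image"][190:290,230:330],(600,600),interpolation=2)
cv2.imwrite(sys.argv[1],n)
g=lambda i:cv2.cvtColor(i,6).astype(np.float32)
for ref in sys.argv[2:]:
    a=g(cv2.imread(ref));b=g(n)
    for nm,(x0,y0,x1,y1) in dict(jaw=(195,125,350,180),module=(195,215,330,345),facing=(195,360,330,400)).items():
        best=cv2.matchTemplate(b,a[y0:y1,x0:x1],cv2.TM_CCOEFF_NORMED);_,v,_,l=cv2.minMaxLoc(best)
        # subpixel via ECC translation
        M=np.float32([[1,0,l[0]-x0],[0,1,l[1]-y0]]);pad=0
        print(ref,nm,"shift px/6",(l[0]-x0,l[1]-y0),round(v,3))
E
python3 d.py pics/t5.png pics/t4.png pics/t3.png
```

```text
pics/t4.png jaw shift px/6 (0, 4) 0.993
pics/t4.png module shift px/6 (0, 4) 0.995
pics/t4.png facing shift px/6 (-1, -1) 0.985
pics/t3.png jaw shift px/6 (-1, 13) 0.994
pics/t3.png module shift px/6 (0, 13) 0.984
pics/t3.png facing shift px/6 (-1, 0) 0.992
```

Run:
```python
import cv2,numpy as np
for f in ("t2","t3","t4","t5"):
    i=cv2.imread(f"pics/{f}.png");g=cv2.cvtColor(i,6)
    print(f,[int(x) for x in g[340:412:3,255:270].mean(1)])
```

```text
t2 [108, 108, 108, 106, 104, 104, 100, 94, 83, 73, 59, 49, 37, 31, 25, 24, 36, 53, 84, 109, 141, 159, 178, 185]
t3 [96, 96, 98, 101, 102, 102, 99, 94, 84, 75, 60, 50, 37, 30, 25, 24, 36, 53, 84, 110, 141, 159, 178, 185]
t4 [95, 97, 97, 97, 98, 99, 101, 103, 97, 87, 70, 55, 39, 31, 25, 24, 36, 53, 84, 110, 141, 160, 178, 185]
t5 [94, 96, 101, 104, 105, 105, 98, 89, 76, 66, 55, 48, 38, 31, 26, 25, 37, 54, 84, 110, 142, 160, 179, 186]
```

No slip: image shifts match the turn (0.43 mm per crop px). The facing has not moved yet, so I continue.

```bash
python3 -m creep '[{"rz":0.025, "finger_gap":0.4}]'|grep clock;python3 m.py
python3 -m creep '[{"rz":0.025, "finger_gap":0.4}]'|grep clock;python3 m.py
python3 -m creep '[{"rz":0.025, "finger_gap":0.4}]'|grep clock;python3 m.py
python3 -m creep '[{"rz":0.025, "finger_gap":0.4}]'|grep clock;python3 m.py
python3 d.py pics/t6.png pics/t5.png
python3 - <<'E'
import cv2,numpy as np
for f in ("t5","t6"):
    i=cv2.imread(f"pics/{f}.png");g=cv2.cvtColor(i,6)
    print(f,[int(x) for x in g[340:412:3,255:270].mean(1)])
E
```

```text
clock: 20.85
yaw -1.5653 F [-5.0687 -2.5793  3.6467] T [-0.5276  1.0048  0.2706] q7 -1.5211463717296532 w 0.5034152978560975
clock: 20.95
yaw -1.5909 F [-4.5669 -2.2115  3.9926] T [-0.5103  1.0671  0.2953] q7 -1.5430001845901877 w 0.5054030626482824
clock: 21.05
yaw -1.6159 F [-4.7137 -2.2997  4.0039] T [-0.5239  1.0661  0.3246] q7 -1.5643398338317953 w 0.5072287978088059
clock: 21.15
yaw -1.6408 F [-5.504  -2.3681  3.7933] T [-0.5139  1.0058  0.3587] q7 -1.5856344242302929 w 0.5024265765399626
pics/t5.png jaw shift px/6 (2, 3) 0.986
pics/t5.png module shift px/6 (0, 2) 0.993
pics/t5.png facing shift px/6 (1, 1) 0.977
t5 [94, 96, 101, 104, 105, 105, 98, 89, 76, 66, 55, 48, 38, 31, 26, 25, 37, 54, 84, 110, 142, 160, 179, 186]
t6 [90, 92, 94, 96, 95, 93, 88, 82, 75, 70, 63, 56, 47, 40, 33, 30, 39, 54, 84, 110, 142, 160, 179, 186]
```

```bash
python3 -m creep '[{"rz":0.025, "finger_gap":0.4}]'|grep clock;python3 m.py;python3 -m creep '[{"finger_gap":0.4}, {"finger_gap":0.4}]'|grep clock;python3 m.py
```

```text
clock: 21.3
yaw -1.6651 F [-4.9762 -2.2926  4.0564] T [-0.5078  1.0781  0.3448] q7 -1.6063227797058017 w 0.5055390717429712
clock: 21.5
yaw -1.6652 F [-5.6634 -2.7088  4.5315] T [-0.4841  1.0607  0.0636] q7 -1.6062953471829475 w 0.5049066072481526
```

About 13 N. I let go and withdraw.

```bash
python3 -m creep '[{"finger_gap":0.6}, {"finger_gap":0.8}, {"finger_gap":0.85}, {"finger_gap":0.85}, {"dz":-0.01, "finger_gap":0.85}, {"dz":-0.03, "finger_gap":0.85}, {"dz":-0.04, "finger_gap":0.85}, {"dz":-0.04, "finger_gap":0.85}, {"dz":-0.02, "finger_gap":0.85}, {"finger_gap":0.85}]'
python3 -m creep '[{"finger_gap":0.85}, {"finger_gap":0.85}]' >/dev/null; python3 d.py pics/t7.png pics/t6.png
python3 - <<'E'
from h import *
for f in ("t6","t7"):
    g=cv2.cvtColor(cv2.imread(f"pics/{f}.png"),6)
    print(f,[int(x) for x in g[340:412:3,255:270].mean(1)])
p=cams.get_image("top")
for n in ("mug","spool","screwdriver","module"): print(n,[(round(r["score"],2),w(r["centre"],p)) for r in spotter.boxes_of(p,n)[:1]])
o=readout.observe();print(o["position"],o["force"])
E
```

```text
clock: 22.5
position: [0.4251, -0.0566, 0.2918]
ee_rot: [-3.137, 0.151, -0.01]
force: [0.3, -0.8, -0.5]
width: 0.847
gripper_force: 0.0
pics/t6.png jaw shift px/6 (1, 0) 0.984
pics/t6.png module shift px/6 (0, 1) 0.996
pics/t6.png facing shift px/6 (0, 0) 0.987
t6 [90, 92, 94, 96, 95, 93, 88, 82, 75, 70, 63, 56, 47, 40, 33, 30, 39, 54, 84, 110, 142, 160, 179, 186]
t7 [88, 89, 91, 92, 91, 89, 85, 82, 77, 74, 67, 61, 50, 43, 34, 29, 37, 52, 81, 107, 139, 156, 175, 181]
mug [(0.96, array([ 0.6602, -0.3267,  0.0441]))]
spool [(0.65, array([0.7642, 0.1671, 0.0525]))]
screwdriver [(0.73, array([ 0.4071, -0.3083,  0.0265]))]
module [(0.75, array([ 0.5739, -0.0863,  0.0496]))]
[ 0.4234 -0.0565  0.2877] [ 0.4018  1.1224 -0.2283]
```

The jaw held its place on release, and the bystanders have not moved. I hand in.

```bash
python3 -c "
from cell import workorder
print(workorder.sign_off())"
```

```text
the job is handed in; nothing more can be done
None
```

The job is handed in at about 23 s: the module lies flat and lengthwise mid-bed, held against the sprung facing at an estimated 13 N (judged from knob torque), with the gripper clear and the mug, spool and screwdriver unmoved.

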